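Tare the covered scale under the tasting glass

TASK

Tare the scale that the tasting glass stands on: push its shutter fully open by the rib, reach down into the well with a fingertip and press the sunken key all the way down for a good second, then let the key come up and push the shutter fully shut again. Only touch and push, lift nothing; leave the glass standing where it is on the pan, and leave the other scale and everything else on the bench alone.

Things in the scene. Friction and masses are not known exactly. Their poses are not given: they have to be found in the camera images.
- glass_scale: THE SCALE TO TARE (a glass stands on its pan). White, fixed, 160 (x) x 160 (y) x 38 mm, on 18 mm feet. Origin: on its underside (not the feet), 90 mm behind its front; x from front strip to back, y to its left, z up. Rear: steel pan, x -17..+69, top z 38. Front: strip, x -90..-24, flat top z 34, with one well; the shutter over it slides along y between rails (x -83.5, -32.5; 4 wide, top z 41).
- glass_scale_shutter (a joint): Dark steel shutter of the scale with the glass, in m: 0 = fully shut over the well, 0.068 = fully open (end stops at both); grows as it slides to the scale's -y (right). Starts 0 to 20 mm ajar. It stays where it is left; about 1.5 N of friction. Fully open the well is quite clear.
- glass_scale_rib_top (a point): Top centre of the rib on that shutter; in the scale's frame x = -58, y = 34 mm - joint value, z = 53 mm. The rib is upright across the shutter's middle, 34 mm long (x), 8 thick (y), 14 high above the plate; push its side to slide the shutter. The plate is 46 (x) x 62 (y) mm, its top at z = 39 mm.
- glass_scale_key (a joint): Key of the scale with the glass, in m: 0 = up, 0.005 = all the way down (end stop). A spring pushes it back up: 1.5 N at the start, 4 N all the way down.
- glass_scale_key_top (a point): Top centre of that grey key, 27 (x) x 47 (y) mm, at the bottom of the well; at x = -58, y = +34, z = 20 mm in the scale's frame when up, that is 14 mm below the strip's top. The well round it is 34 (x) x 54 (y) mm with upright walls. Axes as the scale's.
- tasting_glass: Clear drinking glass, 49 mm wide, 62 mm high, loose, upright on the pan of the scale to tare. Origin: centre of its underside.
- roll_scale: The other scale, leave alone: same make and size and same axes as the first, but a roll of labels lies on its pan.
- roll_scale_key (a joint): Key of the other scale (leave alone), 0 = up, 0.005 = down.
- roll_scale_rib_top (a point): Top centre of the rib on the other scale's shutter (leave alone).
- label_roll: Cream label roll, 83 mm wide, 44 mm high, loose on the other scale's pan. Origin: centre of its underside.
- second_cap: Black bottle cap, 30 mm wide, 26 mm high, loose on the bench left of the scales. Origin: centre of its underside.
- jug: Clear measuring jug with a handle, 120 x 169 x 135 mm, standing loose at the left end of the bench. Origin: on its underside.
- whetstone: Dark whetstone, 52 x 78 x 21 mm, loose on the bench right of the scales. Origin: centre of its underside.
- spare_cap: Black bottle cap, 30 mm wide, 26 mm high, loose on the bench between the two scales. Origin: centre of its underside.
- marker_pen: White marker pen with black cap, 132 mm long, 20 mm high, lying loose on the bench left of the scales. Origin: centre of its underside.

How it is judged:
On the way, in this order (a step that is already met when the one before it is completed fails the run):
1. the shutter of the scale with the glass is pushed open, clear of the well (value of joint glass_scale_shutter above 0.063 m), for 0.1 s.
2. a fingertip in the well holds the sunken key all the way down (value of joint glass_scale_key above 0.004 m and contact force between the fingers and glass_scale_key above 1 N), for 0.8 s.
3. the key is up again and the shutter is shut (value of joint glass_scale_key below 0.001 m and value of joint glass_scale_shutter below 0.004 m), for 0.2 s.
At the end, for the whole second after the job is handed in: The key is up (within 1 mm), the shutter of the scale with the glass is shut (within 4 mm), and the glass stands upright and at rest on that scale's pan (all of step 3 and linear speed of tasting_glass below 0.02 m/s and horizontal distance between tasting_glass and glass_scale below 0.08 m and z of tasting_glass in the frame of glass_scale between 0.034 and 0.042 m and angle between tasting_glass's own z axis and vertical below 0.1 rad); the robot touches nothing.
It fails at once if the glass is shifted by more than 15 mm, lifted or tipped (distance of tasting_glass from where it was at the start of the episode above 0.015 m or z of tasting_glass in the frame of glass_scale above 0.045 m or angle between tasting_glass's own z axis and vertical above 0.2 rad).
It fails at once if the other scale's key is pressed or its shutter is moved by more than 8 mm (value of joint roll_scale_key above 0.0015 m or distance of roll_scale_rib_top from where it was at the start of the episode above 0.008 m).
It fails at once if another thing on the bench is moved or lifted by more than 20 mm (distance of any of label_roll, second_cap, jug, whetstone, spare_cap, marker_pen from where it was at the start of the episode above 0.02 m).
It also fails if it takes over 51 s, if anything falls off the work surface, if the arm or the gripper's body presses on something with over 40 N, if the wrist force passes 120 N, or if a joint passes its speed limit or range.

ROBOT

A 6-joint arm with a two-finger parallel gripper is mounted at the origin on a cart in front of the work surface, level with it; the furniture and walls round the work are solid. World frame = base frame: x ahead of the robot, y to its left, z up, the work surface at z = 0. Lengths are in m, angles in rad, forces in N, time in s.
With the tool pointing down it reaches from about 0.3 to 0.85 m from the base axis. Payload 5.4 kg.
Tool frame: the origin (TCP) lies on the centre line of the jaws, within the pads' length; the fingertips stand manip.tcp_to_tips ahead of it and the grasp point (between the pads) lies 2 mm behind it (manip.tcp_to_tips is the distance from the TCP to the fingertips, in m); z points along the fingers, y is the line along which they close (so a half turn about z gives the same grasp; the last joint's range is limited). The gripper opens to 85 mm and grips with 20 to 120 N. Pads are 22 mm wide; open, the fingers measure 114 mm over their backs; the gripper's body (76 mm by 85 mm) begins 54 mm behind the grasp point. The pads swing forward as they close: fully open they stand 13 mm farther back than shut.
Start: joints at [1.107, 0.158, 1.597, -0, 1.386, -0.21], TCP at [0.144, 0.557, 0.248] pointing down, gripper open.
Joint ranges: [-2.91, 2.91], [-0.94, 2.29], [0.18, 2.7], [-1.29, 4.43], [0.17, 2.64], [-3, 3]. Speed limits (rad/s): [2.57, 2.57, 3.14, 3.14, 3.14, 3.14].

INTERFACE

Orientations are given as a rotation vector (axis times angle).
In Python, from bench import manip gives the robot as it stands.
- The arm moves only by the shell command python3 -m pendant 'ROWS' [OPENING] [FORCE]. ROWS is JSON, a list of rows, each a list of 4 numbers: the shift along the tool's x, y, z in mm, then the turn about the tool's z in degrees. In form: [[tx, ty, tz, yaw], ...]. A call has 1 to 8 rows; each row shifts and turns the commanded pose from where the row before left it, along the tool's axes as they then stand; what a row does not reach is not made up. A row lasts 1/12 s, in which the tool goes at most 41.7 mm and 7.16 degrees, less where a joint would pass 70% of its speed; a pose out of reach is approached as far as the arm can. A call is refused whole if a number of a shift passes 41.7 or a number of a turn 7.16, either way. A call with a gripper value outside its range is refused whole. OPENING is the finger opening in mm, from 0 to 85.4, set as the call begins (- or left out, the last holds). The fingers move at their own pace and stop on an object; FORCE is the grip in N (left out, the last holds). Time passes only in rows, so rows that do not move let the fingers close. It gives the time, the measured TCP pose, the force, the opening and the grip force at its end, in the units of the state.
- manip.observe(): the state, without advancing time (a new reading comes with each control period).
- manip.camera(name): name is "side" or "top"; returns a dict with "color" (480x640x3 uint8, red, green, blue), "z_map" (480x640 float32, m along the optical axis (not along the pixel's ray), 0 where there is no reading), "fx", "fy", "cx", "cy" (pixels), "pose" (4x4, takes a point from camera to world coordinates). Camera axes: x right, y down, z forward; pixel columns grow to the right and rows downward; lengths in m; the calibration is good to about 2 mm. A picture is of the moment at which its call begins.
- manip.job_done(): hands the job in; it is judged then, once.
Trained networks look in a picture, given as the dict that the camera call returned (one of the last four; its "shot" number tells which), for a name from the list of things; names that differ only in an ending like _2 or _b are one class to them, and where a whole thing is asked for, a point or a joint stands for the part that bears it (a point fixed in the world has none). Each returns a list of dicts, best first, with "p" (0 to 1); they miss things now and then, are a little off and sometimes report something else, mostly with a low value. They report only what shows in the picture. A call takes as long as a camera call.
- manip.outline_of(thing, picture): "pixels" (480x640 bool, what is visible of it) and "point" ([column, row] in pixels, amid what is visible of it).
- manip.spot_point(thing, picture): "point" ([column, row] in pixels: a listed point, or the origin of a listed thing).
The state is a dict: "time": time; "joint_positions": joint angles; "joint_vel": joint speeds; "joint_efforts": joint torques, N m; "tcp_pos": TCP position; "orientation": TCP orientation; "ft_force": force on the tool from outside, world axes, zero at the start; "ft_torque": the same for the moment, N m; "finger_gap": opening from 0.0 (shut) to 1.0 (fully open); "gripper_force": force on a finger pad.
Only numpy, scipy, OpenCV 4.12 (cv2) and the standard library are available. Lean on these libraries where they do the work, as an engineer would, in place of code of your own. Each camera call takes 0.05 s, during which the arm holds its last target. There are 200 camera calls.

## Working session

There is one attempt and no reset: what is moved stays moved. The work goes in short steps, Python scripts to look and compute and a shell command to move; the robot and the scene stay as the last step left them, time stands still between calls to the robot, and variables do not carry over. Pictures are saved under pics/ and viewed, at most 10 in all, crops included, and the job is handed in when it is done.

```bash
mkdir -p pics
cat > h.py <<'E'
import numpy as np, cv2
from bench import manip
def w(p,c):
    u,v=int(round(p[0])),int(round(p[1])); z=c["z_map"][v-2:v+3,u-2:u+3]; z=np.median(z[z>0]) if (z>0).any() else 0
    return ray(p,c,z)
def ray(p,c,z):
    q=np.array([(p[0]-c["cx"])/c["fx"]*z,(p[1]-c["cy"])/c["fy"]*z,z,1]); return (c["pose"]@q)[:3]
def atz(p,c,h):
    a=ray(p,c,0.);b=ray(p,c,1.); return a+(b-a)*(h-a[2])/(b[2]-a[2])
E
python3 - <<'E'
from h import *
print(manip.tcp_to_tips,manip.observe())
for n in("top","side"):
    c=manip.camera(n); cv2.imwrite(f"pics/{n}0.png",c["color"][...,::-1]); print(n,c["pose"][:3].round(3).tolist(),c["fx"])
    for t in("glass_scale","glass_scale_rib_top","tasting_glass","roll_scale_rib_top","roll_scale","glass_scale_key_top"):
        for r in manip.spot_point(t,c)[:2]: print(t,round(r["p"],2),np.round(r["point"]),w(r["point"],c).round(3))
E
```

```text
0.017 {'time': 0.0, 'joint_positions': array([ 1.10691829e+00,  1.59066150e-01,  1.59823555e+00, -4.80413648e-06,
        1.38619415e+00, -2.10099708e-01]), 'joint_vel': array([-0.00015851,  0.00065931, -0.00057214,  0.0007712 ,  0.00089217,
        0.00015504]), 'joint_efforts': array([ 1.70478293e-04, -3.96004021e+01, -3.31425405e+01, -2.26570251e-04,
        8.34960316e-03, -1.23283161e-05]), 'tcp_pos': array([0.14412277, 0.55605758, 0.2473056 ]), 'orientation': array([-3.97484595e-01, -3.11571451e+00,  2.82326771e-03]), 'ft_force': array([0.25594531, 0.51119122, 0.16151922]), 'ft_torque': array([-0.00125247, -0.04392123,  0.01564148]), 'gripper_force': 0.0, 'finger_gap': 0.995712018346922}
top [[0.022, -0.996, 0.088, 0.408], [-0.999, -0.024, -0.022, 0.19], [0.024, -0.087, -0.996, 1.157]] 461.1480231323612
glass_scale 0.56 [285. 225.] [0.52  0.264 0.057]
tasting_glass 0.87 [290. 211.] [0.551 0.252 0.07 ]
roll_scale_rib_top 0.81 [429. 247.] [ 0.473 -0.082  0.058]
roll_scale 0.93 [432. 226.] [ 0.52  -0.08   0.099]
roll_scale 0.53 [287. 224.] [0.521 0.258 0.058]
glass_scale_key_top 0.38 [270. 246.] [0.468 0.297 0.058]
side [[0.997, 0.051, -0.064, 0.561], [0.082, -0.554, 0.828, -0.879], [0.007, -0.831, -0.557, 0.794]] 445.04724962615643
glass_scale 0.69 [335. 237.] [0.523 0.213 0.057]
glass_scale_rib_top 0.71 [340. 304.] [ 0.55  -0.124  0.101]
glass_scale_rib_top 0.55 [320. 219.] [0.469 0.307 0.059]
tasting_glass 0.81 [345. 233.] [0.551 0.237 0.06 ]
roll_scale_rib_top 0.67 [311. 295.] [ 0.476 -0.05   0.06 ]
roll_scale 0.62 [332. 321.] [ 0.534 -0.133  0.056]
```

View pics/top0.png

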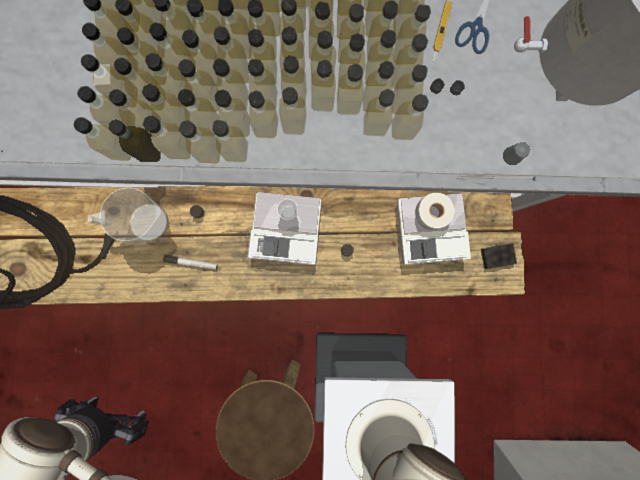

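View pics/side0.png

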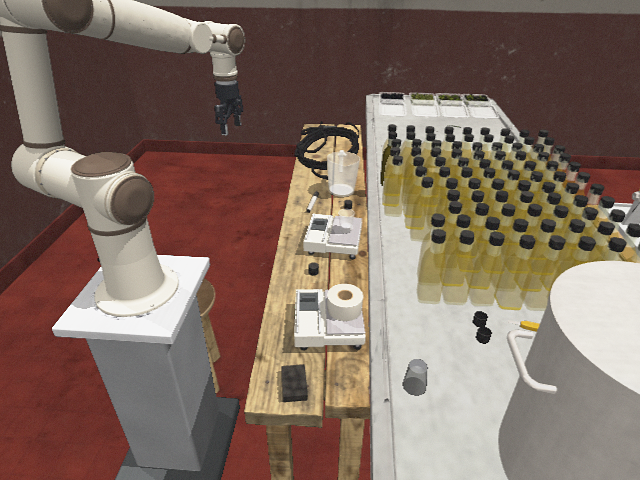

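The glass's scale is the left one: top picture about (285,228), side picture about (333,232). Next I measure its pose and look closer.

Run:
```python
from h import *
ims=[]
for n,(u0,u1,v0,v1) in(("top",(235,335,180,275)),("side",(290,375,200,270))):
    c=manip.camera(n); vv,uu=np.mgrid[v0:v1,u0:u1]; z=c["z_map"][v0:v1,u0:u1]
    P=np.stack([(uu-c["cx"])/c["fx"]*z,(vv-c["cy"])/c["fy"]*z,z,np.ones_like(z)],-1)@c["pose"].T
    m=(P[...,2]>.046)&(P[...,2]<.066)&(z>0)
    k,l,s,_=cv2.connectedComponentsWithStats(m.astype(np.uint8)); i=1+s[1:,4].argmax(); Q=P[l==i][:,:3]
    r=cv2.minAreaRect((Q[:,:2]*1000).astype(np.float32)); print(n,r,len(Q),cv2.boxPoints(r).round().tolist(), np.percentile(Q[:,2],[5,50,95]).round(4))
    for t in("glass_scale_shutter","glass_scale_rib_top","tasting_glass","glass_scale"):
        for o in manip.outline_of(t,c)[:2]:
            p=o["point"];print(t,round(o["p"],2),np.round(p),o["pixels"].sum(), w(p,c).round(3))
    im=cv2.resize(c["color"][v0:v1,u0:u1,::-1],(400,int(400*(v1-v0)/(u1-u0))),interpolation=cv2.INTER_CUBIC); ims.append(cv2.resize(im,(400,380)))
cv2.imwrite("pics/crop.png",np.hstack(ims))
```

```text
top ((513.4461669921875, 264.39654541015625), (160.2729034423828, 160.63037109375), 85.57421112060547) 3832 [[427.0, 191.0], [587.0, 178.0], [600.0, 338.0], [440.0, 350.0]] [0.0492 0.0564 0.0608]
glass_scale_shutter 0.89 [276. 247.] 509 [0.465 0.282 0.072]
tasting_glass 0.82 [289. 209.] 337 [0.557 0.254 0.071]
glass_scale 0.84 [287. 229.] 4197 [0.51  0.258 0.057]
side ((514.154052734375, 262.591796875), (166.64422607421875, 160.7608184814453), 85.32281494140625) 1367 [[427.0, 186.0], [587.0, 173.0], [601.0, 339.0], [441.0, 352.0]] [0.0478 0.056  0.0606]
glass_scale_shutter 0.75 [317. 222.] 176 [0.464 0.282 0.065]
glass_scale_rib_top 0.71 [320. 222.] 161 [0.471 0.28  0.065]
tasting_glass 0.84 [345. 221.] 290 [0.549 0.234 0.102]
glass_scale 0.97 [331. 236.] 1784 [0.51  0.22  0.055]
glass_scale 0.51 [309. 300.] 389 [ 0.475 -0.073  0.064]
```

View pics/crop.png

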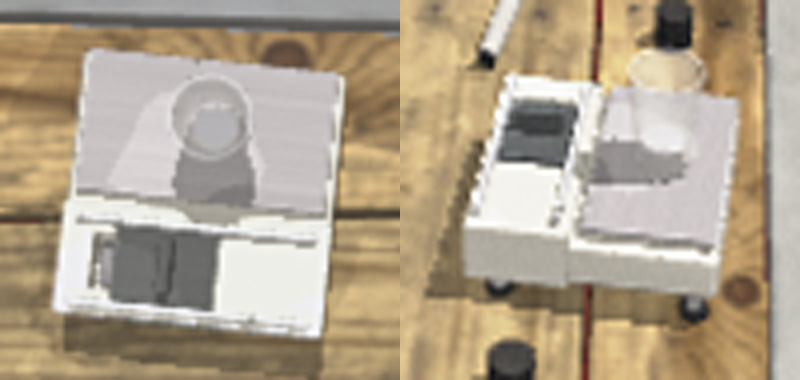

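The crop shows the shutter ajar by about 20 mm: the well's left edge is visible at crop (100,260) and the rib stands at about (167,265). Its frame: origin ≈ (523, 264) mm, yaw ≈ -4.5°, underside at z 18. I turn the tool to the scale's axes (tool x = -scale x, tool y = scale y), shut the fingers and go above the spot left of the rib.

```bash
python3 -m pendant '[[0,0,0,-5],[0,0,0,-5],[-34.3,-21.6,0,0],[-34.3,-21.6,0,0],[-34.3,-21.6,0,0],[-34.3,-21.6,0,0],[-34.3,-21.6,0,0],[-34.3,-21.6,0,0]]' 0 30; python3 -m pendant '[[-34.3,-21.6,0,0],[-34.3,-21.6,0,0],[-34.3,-21.6,0,0],[-34.3,-21.6,0,0],[0,0,0,0],[0,0,0,0],[0,0,0,0]]'
cat >> h.py <<'E'
from scipy.spatial.transform import Rotation as R
A=np.radians(-4.55); X=np.array([np.cos(A),np.sin(A),0]); Y=np.array([-X[1],X[0],0]); O=np.array([.5234,.2636,.018])
def S(p): d=np.asarray(p)-O; return np.round(1000*np.array([d@X,d@Y,d[2]]),1)
def st():
    o=manip.observe(); M=R.from_rotvec(o["orientation"]).as_matrix(); tip=o["tcp_pos"]+.017*M[:,2]
    print("t",round(o["time"],2),"tip in scale mm",S(tip),"toolx rel",np.degrees(np.arctan2(M[:,0]@Y,-M[:,0]@-X)).round(1),"toolz",M[:,2].round(3),"F",np.round(o["ft_force"],2),"gap",round(o["finger_gap"],3))
E
python3 -c "from h import *; st()"
```

```text
time: 1.87
tcp_pos: [0.3405, 0.4098, 0.2485]
orientation: [0.124, 3.139, 0.001]
ft_force: [0.6, 0.8, 0.0]
finger_gap: 0.003
gripper_force: 0.0
time: 2.45
tcp_pos: [0.4688, 0.3143, 0.2481]
orientation: [-0.125, -3.138, -0.0]
ft_force: [0.5, 2.0, -0.3]
finger_gap: 0.002
gripper_force: 0.0
t 2.45 tip in scale mm [-58.5  46.2 213.1] toolx rel 180.0 toolz [-0.001  0.    -1.   ] F [ 0.54  1.95 -0.25] gap 0.002
```

```bash
python3 -m pendant '[[0,0,30,0],[0,0,40,0],[0,0,40,0],[0,0,20,0],[0,0,10,0],[0,0,5,0],[0,0,0,0],[0,0,0,0]]'
python3 - <<'E'
from h import *
st(); ims=[]
for n,(u0,u1,v0,v1) in(("top",(235,335,180,275)),("side",(290,375,180,270))):
    c=manip.camera(n)
    for f in (manip.spot_point,manip.outline_of):
      for t in("glass_scale_shutter","glass_scale_rib_top","glass_scale"):
        for o in f(t,c)[:1]: print(n,f.__name__,t,round(o["p"],2),np.round(o["point"]),S(w(o["point"],c)))
    im=cv2.resize(c["color"][v0:v1,u0:u1,::-1],(400,400),interpolation=cv2.INTER_CUBIC); ims.append(im)
cv2.imwrite("pics/crop2.png",np.hstack(ims))
E
```

```text
time: 3.12
tcp_pos: [0.4701, 0.3151, 0.1052]
orientation: [0.123, 3.136, 0.002]
ft_force: [-0.2, -0.4, 1.2]
finger_gap: -0.0
gripper_force: 0.0
t 3.12 tip in scale mm [-57.2  47.1  70.2] toolx rel -179.9 toolz [ 0.003  0.001 -1.   ] F [-0.24 -0.38  1.23] gap -0.0Traceback (most recent call last):
  File "<stdin>", line 7, in <module>
ValueError: it knows: glass_scale, glass_scale_key_top, glass_scale_rib_top, jug, label_roll, marker_pen, roll_scale, roll_scale_rib_top, second_cap, spare_cap, tasting_glass, whetstone
```

```bash
cat > look.py <<'E'
from h import *
import sys
st(); ims=[]
for n,(u0,u1,v0,v1) in(("top",(235,335,180,280)),("side",(285,375,180,270))):
    c=manip.camera(n)
    for t in("glass_scale_rib_top","glass_scale_key_top"):
        for o in manip.spot_point(t,c)[:1]: print(n,t,round(o["p"],2),np.round(o["point"]),S(w(o["point"],c)),S(atz(o["point"],c,.071 if "rib" in t else .038)))
    ims.append(cv2.resize(c["color"][v0:v1,u0:u1,::-1],(400,400),interpolation=cv2.INTER_CUBIC))
cv2.imwrite(sys.argv[1],np.hstack(ims))
E
python3 look.py pics/crop3.png
```

```text
t 3.17 tip in scale mm [-56.8  47.1  70.5] toolx rel -180.0 toolz [ 0.004  0.002 -1.   ] F [ 0.2  -0.    0.01] gap -0.0
top glass_scale_rib_top 0.6 [275. 246.] [-74.1 -16.2 410.7] [-57.1  16.6  53. ]
top glass_scale_key_top 0.19 [432. 211.] [  67.3 -350.    39.8] [  70.5 -354.8   20. ]
side glass_scale_rib_top 0.54 [316. 222.] [-63.4  11.6  45.1] [-61.3  -0.8  53. ]
```

View pics/crop3.png

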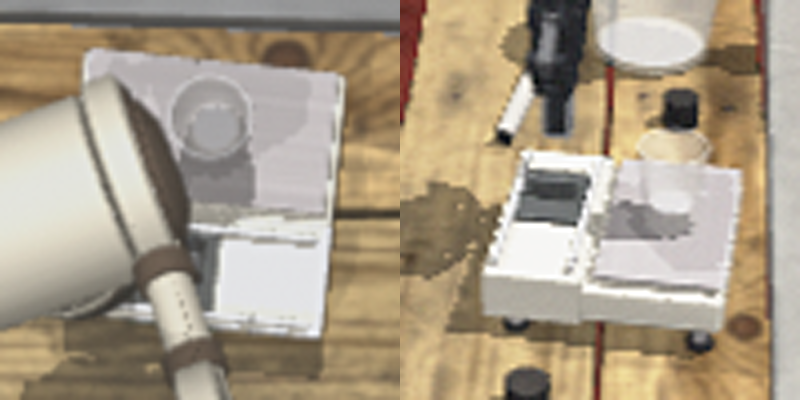

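The top view is blocked by the wrist. The side view shows the fingertip at crop (557,135), above the left half of the shutter. I check that against the kinematics.

```bash
python3 - <<'E'
from h import *
c=manip.camera("side"); o=manip.observe(); t=o["tcp_pos"]-[0,0,.017]
T=np.linalg.inv(c["pose"])
for p in (t,O+X*-.058+Y*.014+[0,0,.053],O+X*-.09+Y*-.08+[0,0,.034],O+X*-.09+Y*.08+[0,0,.034]):
    q=T@np.append(p,1); print(c["fx"]*q[0]/q[2]+c["cx"],c["fy"]*q[1]/q[2]+c["cy"])
E
python3 -m pendant '[[0,0,10,0],[0,0,10,0],[0,0,5,0],[0,0,0,0],[0,0,0,0]]'; python3 -c "from h import *; st()"
```

```text
320.1410437611412 210.43799762056338
318.36739070793834 220.080151956384
302.37716554070585 241.2322643887939
311.9017079839142 213.56519144714804
time: 3.93
tcp_pos: [0.4686, 0.3138, 0.0773]
orientation: [-0.124, -3.137, 0.001]
ft_force: [0.3, 0.5, 0.1]
finger_gap: 0.0
gripper_force: 0.0
t 3.93 tip in scale mm [-58.7  45.7  42.3] toolx rel -180.0 toolz [-0.002 -0.001 -1.   ] F [0.3  0.53 0.11] gap 0.0
```

```bash
python3 -m pendant '[[0,-4,-2,0],[0,-4,0,0],[0,-4,0,0],[0,-5,0,0],[0,-5,0,0],[0,-5,0,0],[0,-5,0,0],[0,-5,0,0]]'; python3 -c "from h import *; st()"; python3 -m pendant '[[0,-5,0,0],[0,-5,0,0],[0,-5,0,0],[0,-3,0,0],[0,0,0,0],[0,0,0,0]]'; python3 look.py pics/crop4.png
```

```text
time: 4.6
tcp_pos: [0.4666, 0.2768, 0.0807]
orientation: [0.125, 3.138, 0.001]
ft_force: [0.9, 2.4, 2.2]
finger_gap: -0.005
gripper_force: 1.1
t 4.6 tip in scale mm [-57.6   8.7  45.7] toolx rel -180.0 toolz [ 0.001  0.    -1.   ] F [0.94 2.44 2.24] gap -0.005
time: 5.1
tcp_pos: [0.4643, 0.2588, 0.0799]
orientation: [-0.125, -3.138, 0.001]
ft_force: [-0.4, 0.3, -0.5]
finger_gap: -0.001
gripper_force: 0.1
t 5.1 tip in scale mm [-58.5  -9.5  44.9] toolx rel 180.0 toolz [-0.001 -0.001 -1.   ] F [-0.42  0.25 -0.46] gap -0.001
top glass_scale_key_top 0.34 [430. 214.] [  51.1 -334.7   81.9] [  60.5 -349.5   20. ]
side glass_scale_rib_top 0.66 [330. 321.] [  37.  -395.5   39.6] [  38.7 -409.    53. ]
```

View pics/crop4.png

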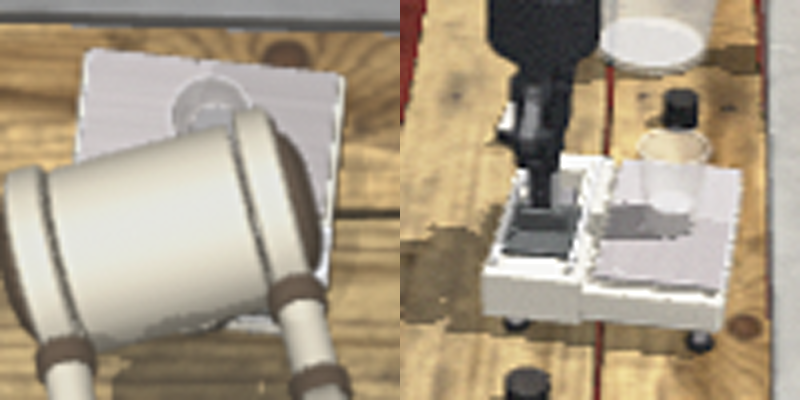

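The side view shows the shutter following the finger, with the rib at about (545,210). I push on gently to the end stop.

```bash
for i in 1 2 3; do python3 -m pendant '[[0,-2,0,0],[0,-1,0,0],[0,0,0,0]]' >/dev/null; python3 -c "from h import *; st()"; done
```

```text
t 5.65 tip in scale mm [-58.2 -12.   45.2] toolx rel -180.0 toolz [-0.  0. -1.] F [-0.49  1.    0.05] gap 0.0
t 5.9 tip in scale mm [-58.1 -15.2  45.3] toolx rel 180.0 toolz [-0. -0. -1.] F [-0.23  0.55 -1.01] gap 0.0
t 6.15 tip in scale mm [-58.1 -18.   45.3] toolx rel 180.0 toolz [-0.  0. -1.] F [-0.75  2.32 -0.21] gap -0.003
```

```bash
for i in 1 2 3 ; do python3 -m pendant '[[0,-2,0,0],[0,-1,0,0],[0,0,0,0]]' >/dev/null; python3 -c "from h import *; st()"; done
```

```text
t 6.4 tip in scale mm [-58.  -18.7  45.5] toolx rel 179.9 toolz [ 0.001  0.005 -1.   ] F [ 0.51 11.56 -3.2 ] gap 0.002
t 6.65 tip in scale mm [-58.  -19.3  45.7] toolx rel 179.9 toolz [ 0.003  0.01  -1.   ] F [-0.15 22.34 -4.62] gap -0.002
t 6.9 tip in scale mm [-57.7 -23.8  46.5] toolx rel 179.9 toolz [ 0.002  0.007 -1.   ] F [-1.9  14.52  1.49] gap -0.006
```

The end stop was reached at y ≈ -18.7. The last step went past it, so I back off and look.

```bash
python3 -m pendant '[[0,5,0,0],[0,5,0,0],[0,0,-10,0],[0,0,-20,0],[0,20,0,0],[0,27,0,0],[0,0,0,0],[0,0,0,0]]'; python3 look.py pics/crop5.png
```

```text
time: 7.57
tcp_pos: [0.4682, 0.2984, 0.1108]
orientation: [0.122, 3.138, -0.001]
ft_force: [-0.0, -0.5, -0.2]
finger_gap: 0.002
gripper_force: 0.0
t 7.57 tip in scale mm [-57.8  30.3  75.8] toolx rel -179.9 toolz [ 0.001 -0.001 -1.   ] F [-0.01 -0.48 -0.25] gap 0.002
top glass_scale_rib_top 0.61 [294. 249.] [-60.3 -27.5  55.9] [-60.2 -27.4  53. ]
side glass_scale_rib_top 0.49 [317. 230.] [-55.4 -30.2  45.9] [-53.7 -40.9  53. ]
side glass_scale_key_top 0.5 [320. 224.] [-57.1  41.2  22.2] [-57.6  44.7  20. ]
```

View pics/crop5.png

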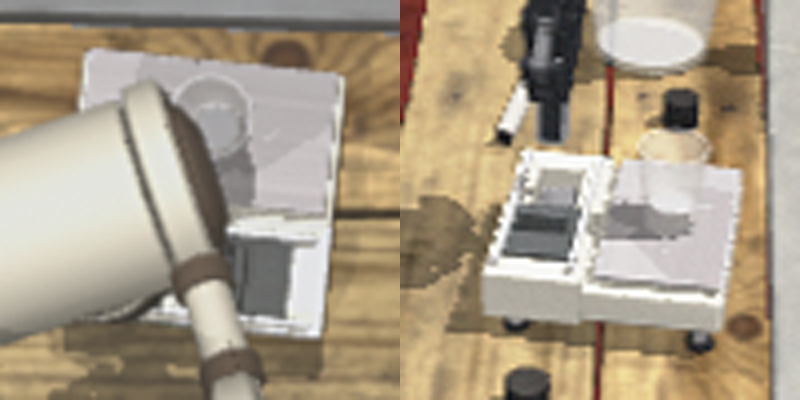

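The shutter now sits on the right, with the grey key showing in the well at side crop (558,185). I check how far it is open from its right edge, at top crop (294,280).

Run:
```python
from h import *
c=manip.camera("top"); print(S(atz((235+294/4,180+280/4),c,.057)))
g=c["color"][:,:,:].mean(2); print(g[249,292:320].astype(int)); print([S(atz((u,249),c,.057))[1] for u in (292,300,308)])
c=manip.camera("side")
print(S(atz((285+.225*(540-400),180+.225*258),c,.057)))
print("glass",[S(w(o["point"],c)) for o in manip.spot_point("tasting_glass",c)[:1]])
```

```text
[-58.  -62.2  39. ]
[ 71  75  93  95  76  99 103 106 107 107 106 106 106 104 103 154 236 232
 228 228 228 229 230 229 182  93 115 122]
[np.float64(-22.9), np.float64(-41.8), np.float64(-60.7)]
[-50.7 -63.8  39. ]
glass [array([ 33.6, -25.5,  43.6])]
```

The edge estimates (-59 and -64 against -65 expected) leave doubt about full opening. I move the arm aside for a clear top view.

```bash
python3 -m pendant '[[0,35,-30,0],[0,40,0,0],[0,40,0,0],[0,0,0,0],[0,0,0,0]]' >/dev/null
python3 - <<'E'
from h import *
c=manip.camera("top"); T=np.linalg.inv(c["pose"])
# rectify plane z=0.057 into scale frame, 4 px/mm
pts=[(-95,85),(-20,85),(-20,-85),(-95,-85)]
def rect(z):
    s=[]
    for x,y in pts:
        q=T@np.append(O+X*x/1e3+Y*y/1e3+[0,0,z],1); s.append([c["fx"]*q[0]/q[2]+c["cx"],c["fy"]*q[1]/q[2]+c["cy"]])
    d=[[(85-y)*4,(-20-x)*4] for x,y in pts]
    H=cv2.getPerspectiveTransform(np.float32(s),np.float32(d)); return cv2.warpPerspective(c["color"],H,(680,300),flags=cv2.INTER_CUBIC)
r=rect(.039); cv2.imwrite("pics/rect.png",r[...,::-1])
g=r[(58-20)*4-20:(58-20)*4+20].mean((0,2)); print([(85-i//4,int(g[i])) for i in range(0,680,8)])
E
```

```text
[(85, 98), (83, 101), (81, 134), (79, 199), (77, 238), (75, 228), (73, 226), (71, 225), (69, 225), (67, 226), (65, 229), (63, 226), (61, 188), (59, 116), (57, 131), (55, 149), (53, 141), (51, 148), (49, 149), (47, 149), (45, 148), (43, 148), (41, 148), (39, 149), (37, 149), (35, 149), (33, 148), (31, 148), (29, 149), (27, 149), (25, 149), (23, 149), (21, 149), (19, 149), (17, 149), (15, 149), (13, 148), (11, 138), (9, 131), (7, 189), (5, 216), (3, 157), (1, 100), (-1, 97), (-3, 101), (-5, 102), (-7, 102), (-9, 102), (-11, 102), (-13, 102), (-15, 102), (-17, 103), (-19, 102), (-21, 96), (-23, 91), (-25, 99), (-27, 102), (-29, 96), (-31, 76), (-33, 77), (-35, 97), (-37, 99), (-39, 103), (-41, 103), (-43, 103), (-45, 103), (-47, 102), (-49, 102), (-51, 102), (-53, 101), (-55, 95), (-57, 113), (-59, 172), (-61, 233), (-63, 231), (-65, 226), (-67, 225), (-69, 225), (-71, 225), (-73, 226), (-75, 228), (-77, 232), (-79, 199), (-81, 128), (-83, 97)]
```

View pics/rect.png

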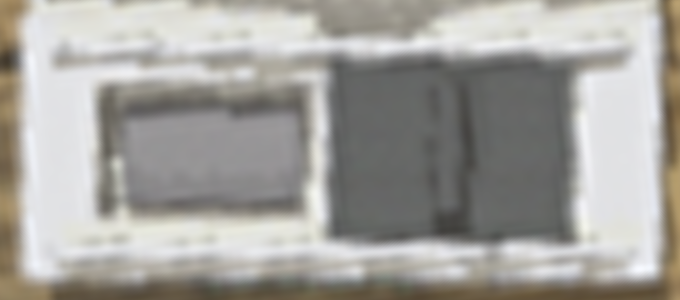

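The rectified view (4 px/mm) shows the plate from y ≈ +2.5 to -58.7, so the joint stands at about 62 mm. It probably sprang back from the stop when I released quickly. I push it again and release slowly.

```bash
python3 -m pendant '[[0,-35,0,0],[0,-35,0,0],[0,-35,0,0],[0,-35,0,0],[0,0,20,0],[0,0,10,0],[0,0,0,0],[0,0,0,0]]' >/dev/null;  python3 -c "from h import *; st()"
```

```text
t 9.15 tip in scale mm [-58.7   1.3  71.7] toolx rel 180.0 toolz [-0.002 -0.001 -1.   ] F [1.31 0.71 0.38] gap -0.001
```

```bash
python3 -m pendant '[[0,0,15,0],[0,0,12,0],[0,0,0,0],[0,0,0,0],[0,0,0,0]]' >/dev/null;  python3 -c "from h import *; st()"; for i in 1 2 3 4; do python3 -m pendant '[[0,-2,0,0],[0,-2,0,0],[0,0,0,0],[0,0,0,0]]' >/dev/null; python3 -c "from h import *; st()"; done
```

```text
t 9.57 tip in scale mm [-57.8   2.1  45.8] toolx rel -180.0 toolz [ 0.  0. -1.] F [ 0.41 -0.16  0.63] gap 0.002
t 9.9 tip in scale mm [-57.8  -2.4  45.8] toolx rel 180.0 toolz [ 0.001  0.    -1.   ] F [-0.64 -1.14 -0.13] gap 0.004
t 10.23 tip in scale mm [-58.   -6.5  45.4] toolx rel 180.0 toolz [-0. -0. -1.] F [0.01 0.27 0.33] gap 0.001
t 10.57 tip in scale mm [-58.  -10.5  45.4] toolx rel 180.0 toolz [-0.  0. -1.] F [0.05 0.11 0.32] gap 0.005
t 10.9 tip in scale mm [-58.  -14.4  45.4] toolx rel 180.0 toolz [ 0.  0. -1.] F [0.43 1.53 0.07] gap -0.001
```

```bash
for i in 1 2 3 4 5 ; do python3 -m pendant '[[0,-1,0,0],[0,0,0,0],[0,0,0,0]]' >/dev/null; python3 -c "from h import *; st()"; done
```

```text
t 11.15 tip in scale mm [-58.  -15.3  45.4] toolx rel -180.0 toolz [ 0.  0. -1.] F [0.49 0.71 0.03] gap -0.001
t 11.4 tip in scale mm [-58.  -16.4  45.4] toolx rel -180.0 toolz [ 0. -0. -1.] F [-0.08  1.85 -0.16] gap 0.004
t 11.65 tip in scale mm [-58.  -17.4  45.4] toolx rel -180.0 toolz [ 0. -0. -1.] F [ 0.49  1.32 -0.15] gap 0.0
t 11.9 tip in scale mm [-58.  -18.2  45.5] toolx rel -180.0 toolz [ 0.  0. -1.] F [-0.42  2.7   0.35] gap 0.002
t 12.15 tip in scale mm [-58.  -18.4  45.5] toolx rel 180.0 toolz [ 0.001  0.002 -1.   ] F [ 1.35  6.   -2.1 ] gap 0.0
```

At the stop with 6 N. I release slowly, rise and go over the key.

```bash
python3 -m pendant '[[0,0.5,0,0],[0,0.5,0,0],[0,0.5,0,0],[0,1,0,0],[0,3,0,0],[0,0,-15,0],[0,0,-10,0],[0,20,0,0]]' >/dev/null; python3 -m pendant '[[0,27,0,0],[0,0,0,0],[0,0,0,0],[0,0,0,0]]'>/dev/null; python3 look.py pics/a.png
python3 - <<'E'
from h import *
c=manip.camera("top"); g=c["color"].mean(2)[249]; print(g[296:320].astype(int),[S(atz((u,249),c,.057))[1] for u in (300,308)])
E
```

```text
t 13.15 tip in scale mm [-58.1  32.7  70.4] toolx rel -180.0 toolz [-0.    -0.001 -1.   ] F [ 0.17 -0.82  0.3 ] gap 0.004
top glass_scale_rib_top 0.76 [296. 248.] [-58.2 -32.6  52.1] [-58.2 -32.6  53. ]
top glass_scale_key_top 0.51 [425. 249.] [ -27.6 -336.    53.1] [ -25.2 -343.7   20. ]
side glass_scale_rib_top 0.54 [312. 229.] [-70.4 -35.   50.6] [-69.8 -38.7  53. ]
side glass_scale_key_top 0.55 [295. 383.] [ -15.8 -546.4   -1.6] [ -11.8 -562.8   20. ]
[105 100  83  98 102 106 107 105 106 106 105 105 102 100 149 236 231 228
 230 230 181  94 117 124] [np.float64(-41.8), np.float64(-60.7)]
```

The plate edge moved 3 px, to about -65.5, so it is fully open. Next I go down into the well.

```bash
python3 -m pendant '[[0,1,12,0],[0,0,15,0],[0,0,13,0],[0,0,5,0],[0,0,0,0],[0,0,0,0],[0,0,0,0]]'>/dev/null; python3 -c "from h import *; st()";  for i in 1 2 3 4; do python3 -m pendant '[[0,0,2,0],[0,0,0,0],[0,0,0,0]]' >/dev/null; python3 -c "from h import *; st()"; done
```

```text
t 14.08 tip in scale mm [-57.5  34.4  26. ] toolx rel -180.0 toolz [ 0.001  0.    -1.   ] F [0.31 0.24 0.26] gap 0.003
t 14.33 tip in scale mm [-57.8  34.3  23.8] toolx rel -180.0 toolz [ 0.001  0.    -1.   ] F [ 0.1   0.51 -0.32] gap -0.001
t 14.58 tip in scale mm [-58.1  34.1  21.3] toolx rel -180.0 toolz [-0. -0. -1.] F [ 0.11 -0.57 -0.36] gap -0.001
t 14.83 tip in scale mm [-57.8  34.2  19.6] toolx rel -180.0 toolz [ 0.  0. -1.] F [ 0.32 -0.38  2.27] gap 0.001
t 15.08 tip in scale mm [-57.8  34.3  17.6] toolx rel -180.0 toolz [ 0.001  0.    -1.   ] F [ 0.85 -0.24  2.53] gap -0.001
```

Contact came exactly at z 20. I press to the stop and hold.

```bash
for i in 1 2 3; do python3 -m pendant '[[0,0,1.2,0],[0,0,0,0],[0,0,0,0]]' >/dev/null; python3 -c "from h import *; st()"; done; python3 -m pendant '[[0,0,0,0],[0,0,0,0],[0,0,0,0],[0,0,0,0],[0,0,0,0],[0,0,0,0],[0,0,0,0],[0,0,0,0]]'>/dev/null; python3 -c "from h import *; st()"
```

```text
t 15.33 tip in scale mm [-57.8  34.3  16.4] toolx rel -180.0 toolz [ 0.001  0.    -1.   ] F [-0.45 -0.2   3.32] gap 0.001
t 15.58 tip in scale mm [-57.8  34.3  15.2] toolx rel -180.0 toolz [ 0.001  0.    -1.   ] F [0.64 0.99 4.67] gap -0.003
t 15.83 tip in scale mm [-57.8  34.3  14.9] toolx rel -180.0 toolz [ 0. -0. -1.] F [-2.48 -1.11 11.3 ] gap -0.002
t 16.5 tip in scale mm [-57.7  34.3  14.9] toolx rel -180.0 toolz [ 0. -0. -1.] F [-2.85 -0.61 11.11] gap 0.002
```

```bash
python3 -m pendant '[[0,0,0,0],[0,0,0,0],[0,0,0,0],[0,0,0,0],[0,0,0,0],[0,0,0,0],[0,0,0,0],[0,0,0,0]]'>/dev/null; python3 -m pendant '[[0,0,-2,0],[0,0,-3,0],[0,0,-10,0],[0,0,-15,0],[0,0,-20,0],[0,0,-15,0],[0,0,0,0],[0,0,0,0]]'>/dev/null;python3 -c "from h import *; st()"; python3 -m pendant '[[0,-25,0,0],[0,-35,0,0],[0,-35,0,0],[0,0,0,0],[0,0,0,0],[0,0,0,0]]'>/dev/null;python3 -c "from h import *; st()"
```

```text
t 17.83 tip in scale mm [-57.9  34.2  79.2] toolx rel -180.0 toolz [ 0.001  0.    -1.   ] F [-1.12 -0.58 -0.32] gap 0.001
t 18.33 tip in scale mm [-58.8 -60.8  77.8] toolx rel 180.0 toolz [-0.002  0.    -1.   ] F [-0.02  0.82 -0.62] gap 0.002
```

```bash
python3 -m pendant '[[0,0,15,0],[0,0,13,0],[0,0,5,0],[0,0,0,0],[0,0,0,0],[0,4,0,0],[0,4,0,0]]'>/dev/null;python3 -c "from h import *; st()"; python3 -m pendant '[[0,5,0,0],[0,5,0,0],[0,5,0,0],[0,5,0,0],[0,5,0,0],[0,5,0,0],[0,5,0,0],[0,0,0,0]]'>/dev/null;python3 -c "from h import *; st()"; python3 -m pendant '[[0,5,0,0],[0,5,0,0],[0,5,0,0],[0,5,0,0],[0,3,0,0],[0,0,0,0],[0,0,0,0]]'>/dev/null;python3 -c "from h import *; st()"
```

```text
t 18.92 tip in scale mm [-57.4 -52.2  46.6] toolx rel -180.0 toolz [ 0.001  0.    -1.   ] F [-0.4  -0.53 -0.1 ] gap 0.002
t 19.58 tip in scale mm [-57.5 -16.5  46.5] toolx rel -180.0 toolz [ 0.002  0.001 -1.   ] F [-0.98  1.43  5.07] gap 0.003
t 20.17 tip in scale mm [-57.5   6.   46.4] toolx rel -180.0 toolz [ 0.001  0.001 -1.   ] F [0.78 0.54 5.52] gap 0.001
```

An upward 5 N with no push-back is odd, so I look.

```bash
python3 look.py pics/crop6.png
```

```text
t 20.17 tip in scale mm [-57.5   6.   46.4] toolx rel -180.0 toolz [ 0.001  0.001 -1.   ] F [0.78 0.54 5.52] gap 0.001
top glass_scale_key_top 0.68 [431. 225.] [  27.2 -338.    82.4] [  35.2 -353.    20. ]
side glass_scale_rib_top 0.54 [316. 221.] [-60.9  -5.1  60. ] [-62.8   6.   53. ]
```

View pics/crop6.png

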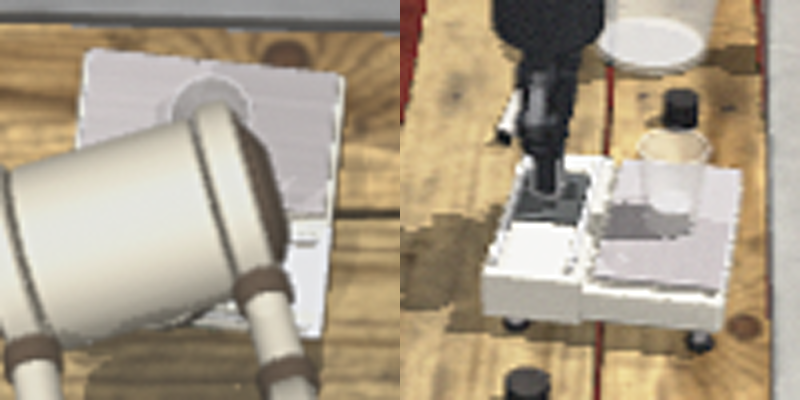

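The shutter is following; its right edge shows at about crop (545,220). I keep pushing to the shut stop, gently.

```bash
python3 -m pendant '[[0,4,0,0],[0,2,0,0],[0,2,0,0],[0,0,0,0],[0,0,0,0]]'>/dev/null;python3 -c "from h import *; st()"; for i in 1 2 3 4 5; do python3 -m pendant '[[0,1,0,0],[0,0,0,0],[0,0,0,0]]' >/dev/null; python3 -c "from h import *; st()"; done
```

```text
t 20.88 tip in scale mm [-57.5  13.7  46.5] toolx rel -180.0 toolz [ 0.001  0.001 -1.   ] F [-0.27  0.    5.79] gap -0.0
t 21.13 tip in scale mm [-57.5  14.5  46.5] toolx rel -180.0 toolz [ 0.001  0.001 -1.   ] F [-1.64 -0.76  5.63] gap 0.001
t 21.38 tip in scale mm [-57.5  15.5  46.4] toolx rel -180.0 toolz [ 0.001  0.    -1.   ] F [-0.67  0.01  7.4 ] gap 0.004
t 21.63 tip in scale mm [-57.5  16.5  46.5] toolx rel -180.0 toolz [ 0.001  0.    -1.   ] F [-0.54 -0.34  5.47] gap 0.003
t 21.88 tip in scale mm [-57.5  17.5  46.5] toolx rel -180.0 toolz [ 0.001  0.    -1.   ] F [-1.48 -1.17  5.42] gap -0.003
t 22.13 tip in scale mm [-57.5  18.5  46.5] toolx rel -180.0 toolz [ 0.001  0.    -1.   ] F [-1.55 -0.79  5.73] gap 0.001
```

```bash
for i in 1 2 3 4 ; do python3 -m pendant '[[0,1,0,0],[0,0,0,0],[0,0,0,0]]' >/dev/null; python3 -c "from h import *; st()"; done
```

```text
t 22.38 tip in scale mm [-57.5  19.5  46.5] toolx rel -180.0 toolz [ 0.001  0.    -1.   ] F [-0.8  -0.78  6.62] gap 0.004
t 22.63 tip in scale mm [-57.5  20.5  46.5] toolx rel -180.0 toolz [ 0.001  0.    -1.   ] F [-0.82 -1.37  4.88] gap 0.002
t 22.88 tip in scale mm [-57.5  21.5  46.5] toolx rel -180.0 toolz [ 0.001  0.    -1.   ] F [-0.48 -1.08  6.31] gap -0.001
t 23.13 tip in scale mm [-57.5  22.5  46.5] toolx rel -180.0 toolz [ 0.001  0.    -1.   ] F [-1.39 -1.46  6.  ] gap -0.001
```

It is past the expected stop without resistance. I back off, rise, go aside and look.

```bash
python3 -m pendant '[[0,-0.5,0,0],[0,-2,0,0],[0,0,-20,0],[0,0,-25,0],[0,0,-15,0],[0,35,0,0],[0,40,0,0],[0,40,0,0]]' >/dev/null; python3 -m pendant '[[0,0,0,0],[0,0,0,0]]' >/dev/null
python3 - <<'E'
from h import *
st(); c=manip.camera("top"); T=np.linalg.inv(c["pose"])
pts=[(-95,85),(-20,85),(-20,-85),(-95,-85)]
s=[]
for x,y in pts:
    q=T@np.append(O+X*x/1e3+Y*y/1e3+[0,0,.039],1); s.append([c["fx"]*q[0]/q[2]+c["cx"],c["fy"]*q[1]/q[2]+c["cy"]])
H=cv2.getPerspectiveTransform(np.float32(s),np.float32([[(85-y)*4,(-20-x)*4] for x,y in pts])); r=cv2.warpPerspective(c["color"],H,(680,300),flags=cv2.INTER_CUBIC)
cv2.imwrite("pics/rect2.png",r[...,::-1]); g=r[132:172].mean((0,2)); print([(85-i//4,int(g[i])) for i in range(0,400,8)])
E
```

```text
t 23.97 tip in scale mm [-59.1 135.7 104.5] toolx rel -179.8 toolz [-0.002 -0.001 -1.   ] F [0.24 0.23 0.17] gap -0.004
[(85, 98), (83, 101), (81, 134), (79, 199), (77, 238), (75, 227), (73, 226), (71, 225), (69, 225), (67, 229), (65, 232), (63, 206), (61, 124), (59, 98), (57, 98), (55, 102), (53, 102), (51, 103), (49, 103), (47, 103), (45, 103), (43, 103), (41, 103), (39, 102), (37, 99), (35, 98), (33, 103), (31, 99), (29, 81), (27, 73), (25, 98), (23, 103), (21, 104), (19, 104), (17, 103), (15, 103), (13, 103), (11, 104), (9, 103), (7, 103), (5, 102), (3, 101), (1, 112), (-1, 157), (-3, 221), (-5, 234), (-7, 226), (-9, 225), (-11, 225), (-13, 225)]
```

View pics/rect2.png

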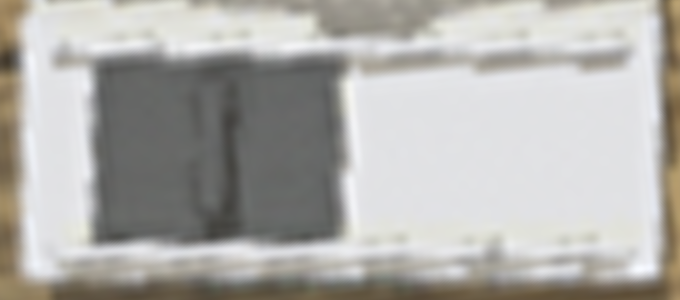

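The plate now spans y ≈ +62 to -1, about 3 mm short of shut. I go back and push to the stop.

```bash
python3 -m pendant '[[0,-40,0,0],[0,-41,0,0],[0,-41,0,0],[0,0,15,0],[0,0,20,0],[0,0,10,0],[0,0,0,0],[0,0,0,0]]' >/dev/null; python3 -c "from h import *; st()"
```

```text
t 24.68 tip in scale mm [-58.6  12.   60.3] toolx rel 180.0 toolz [-0.002 -0.001 -1.   ] F [ 0.13  0.26 -0.12] gap -0.003
```

```bash
python3 -m pendant '[[0,0,8,0],[0,0,6,0],[0,0,0,0],[0,3,0,0],[0,3,0,0],[0,0,0,0],[0,0,0,0]]' >/dev/null; python3 -c "from h import *; st()"; for i in 1 2 3 4 5 6; do python3 -m pendant '[[0,1,0,0],[0,0,0,0],[0,0,0,0]]' >/dev/null; python3 -c "from h import *; st()"; done
```

```text
t 25.27 tip in scale mm [-57.8  19.1  47.2] toolx rel -180.0 toolz [ 0.001  0.    -1.   ] F [-0.06  0.26  0.9 ] gap -0.0
t 25.52 tip in scale mm [-58.   19.7  46.9] toolx rel -180.0 toolz [ 0. -0. -1.] F [-0.1  -0.26  0.24] gap -0.002
t 25.77 tip in scale mm [-58.   20.6  46.8] toolx rel -180.0 toolz [-0. -0. -1.] F [ 0.7  -0.29 -0.32] gap -0.001
t 26.02 tip in scale mm [-58.   21.5  46.8] toolx rel -180.0 toolz [-0. -0. -1.] F [-0.43 -1.33  0.73] gap -0.001
t 26.27 tip in scale mm [-58.   22.7  46.8] toolx rel -180.0 toolz [-0. -0. -1.] F [-0.75 -1.5   1.  ] gap 0.0
t 26.52 tip in scale mm [-58.   23.6  46.8] toolx rel -180.0 toolz [-0. -0. -1.] F [ 0.48 -2.25  0.38] gap 0.001
t 26.77 tip in scale mm [-58.   23.8  46.8] toolx rel -180.0 toolz [-0.001 -0.002 -1.   ] F [-0.68 -5.41  2.66] gap 0.004
```

The stop is reached (5 N at y ≈ 23.8). I release slowly, rise, go aside and check.

```bash
python3 -m pendant '[[0,-0.3,0,0],[0,-0.3,0,0],[0,-0.5,0,0],[0,-1,0,0],[0,-3,0,0],[0,0,-15,0],[0,0,-25,0],[0,0,-25,0]]' >/dev/null; python3 -m pendant '[[0,35,0,0],[0,40,0,0],[0,40,0,0],[0,0,0,0],[0,0,0,0],[0,0,0,0],[0,0,0,0]]' >/dev/null
python3 - <<'E'
from h import *
st(); c=manip.camera("top"); T=np.linalg.inv(c["pose"])
pts=[(-95,85),(-20,85),(-20,-85),(-95,-85)]
s=[]
for x,y in pts:
    q=T@np.append(O+X*x/1e3+Y*y/1e3+[0,0,.039],1); s.append([c["fx"]*q[0]/q[2]+c["cx"],c["fy"]*q[1]/q[2]+c["cy"]])
H=cv2.getPerspectiveTransform(np.float32(s),np.float32([[(85-y)*4,(-20-x)*4] for x,y in pts])); r=cv2.warpPerspective(c["color"],H,(680,300),flags=cv2.INTER_CUBIC)
g=r[132:172].mean((0,2)); print([(85-i//4,int(g[i])) for i in range(60,400,8)])
print("glass",[S(w(o["point"],c)) for o in manip.spot_point("tasting_glass",c)[:1]])
E
```

```text
t 28.02 tip in scale mm [-58.  133.6 111.6] toolx rel 180.0 toolz [-0. -0. -1.] F [-0.32 -0.43 -1.16] gap -0.001
[(70, 228), (68, 229), (66, 206), (64, 131), (62, 95), (60, 97), (58, 102), (56, 102), (54, 102), (52, 102), (50, 102), (48, 103), (46, 103), (44, 103), (42, 100), (40, 91), (38, 96), (36, 104), (34, 97), (32, 80), (30, 71), (28, 92), (26, 99), (24, 102), (22, 104), (20, 104), (18, 104), (16, 103), (14, 103), (12, 103), (10, 103), (8, 100), (6, 102), (4, 134), (2, 204), (0, 236), (-2, 228), (-4, 225), (-6, 225), (-8, 225), (-10, 225), (-12, 225), (-14, 225)]
glass [array([20.5, -7.5, 52.3])]
```

The plate now spans y ≈ +65 to +3, so it is fully shut, and the arm is clear.

```bash
python3 -c "from bench import manip; print(manip.job_done())"
```

```text
the job is handed in; nothing more can be done
None
```

The glass's scale is tared and the job is handed in at about 28 s: shutter pushed open to its stop, key held all the way down for over a second, shutter pushed back to its shut stop; the judge's result was not shown.

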